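# Turn a tray of split bamboo over into a fresh tray

## Robot

A 6-joint arm with a two-finger parallel gripper is mounted at the origin on the work surface. World frame = base frame: x ahead of the robot, y to its left, z up, the work surface at z = 0. Lengths are in mm, angles in rad, forces in N, time in s.
With the tool pointing down it reaches from about 275 to 875 mm from the base axis. Payload 12.5 kg.
Tool frame: the origin (TCP) lies midway between the tips of the shut fingers; the grasp point (between the pads) lies 19 mm behind it; z points along the fingers, y is the line along which they close (so a half turn about z gives the same grasp; the last joint's range is limited). The gripper opens to 85 mm and grips with 20 to 120 N. Pads are 22 mm wide; open, the fingers measure 114 mm over their backs; the gripper's body (76 mm by 85 mm) begins 54 mm behind the grasp point. The pads swing forward as they close: fully open they stand 13 mm farther back than shut.
Start: joints at [-1.318, 0.351, 1.652, -0, 1.139, -0.085], TCP at [182.295, -518.896, 231.29] pointing down, gripper open.
Joint ranges: [-2.75, 2.75], [-0.79, 2.1], [0.01, 2.65], [-1.57, 4.71], [0.07, 3.14], [-2.87, 2.87]. Speed limits (rad/s): [2.22, 2.22, 2.79, 3.14, 3.14, 3.14].

## Interface

Orientations are given as a 3x3 rotation matrix whose columns are the frame's x, y, z axes.
In Python, from cell import arm, viewer, ticket gives the robot as it stands. Calls block until the motion is done:
- arm.reach(position, orientation): joint-space move of the TCP to a pose.
- arm.move_linear(position, orientation=None, speed=150, contact_N=None): straight line of the TCP; orientation=None keeps the orientation; speed is the mean speed in mm/s. With contact_N (N) it stops when the force on the tool has changed by that much, and returns True; else False.
- arm.move_joints(angles): joint-space move.
- arm.gripper_open() and arm.clamp(): open the fingers fully, or close them until they stop; the grip force is fixed at half the most.
- arm.dwell(seconds).
- arm.ik(position, orientation): joint angles nearest the present ones, or None.
- viewer.capture(name): name is "side" or "top" or "wrist"; returns a dict with "color" (420x560x3 uint8, red, green, blue), "range_z" (420x560 float32, mm along the optical axis (not along the pixel's ray), 0 where there is no reading), "K" (3x3 intrinsics, pixels), "camera_from_world" (4x4, takes a point from world to camera coordinates). Camera axes: x right, y down, z forward; pixel columns grow to the right and rows downward; lengths in mm; the calibration is good to about 2 mm. A picture is of the moment at which its call begins.
A pose or a line that the arm cannot do raises arm.Unreachable and nothing moves.
- ticket.close_job(): hands the job in; it is judged then, once.
Readings, each from a call of its own:
- arm.read_time(): time.
- arm.read_qpos(): joint angles.
- arm.read_qd(): joint speeds.
- arm.read_tau(): joint torques, N m.
- arm.read_eef_pos(): TCP position.
- arm.read_tool_rot(): TCP orientation.
- arm.read_wrist_force(): force on the tool from outside, world axes, zero at the start.
- arm.read_moment(): the same for the moment, N m.
- arm.read_width(): opening from 0.0 (shut) to 1.0 (fully open).
- arm.read_finger_force(): force on a finger pad.
Only numpy, scipy, OpenCV 4.12 (cv2) and the standard library are available. Lean on these libraries where they do the work, as an engineer would, in place of code of your own. Each camera call takes 0.05 s, during which the arm holds its last target. There are 200 camera calls.

## Task

The split bamboo blanks in the full tray have dried with their hollow side up; turn the whole batch bark side up without spilling any: cap the tray with the empty one rim to rim, turn the two over together, and leave the fresh tray, now holding the blanks, on the free half of the drying rack, in line with the finished tray there and wholly on the slats. Then take the old tray off the top and lay it flat on the bench, clear of the rack, and leave the finished tray, whisk stand, tool cup and thread spool where they are.

Things in the scene. Friction and masses are not known exactly. Their poses are not given: they have to be found in the camera images.
- full_tray: The full tray: wooden tray 133 (x) x 58 (y) x 18 high, 0.04-0.07 kg; floor, walls and 2 cross partitions 4 thick: 3 cells along x, each 39 x 50 x 14 deep, 43 apart. Origin: centre of the underside; z towards the open face, rim at z = +18. Starts on the bench, left or right, open face up, a blank in each cell, lying roughly sideways (x within 30 degrees of world y).
- empty_tray: The empty tray, same kind: wooden tray 133 (x) x 58 (y) x 18 high, 0.04-0.07 kg; floor, walls and 2 cross partitions 4 thick: 3 cells along x, each 39 x 50 x 14 deep, 43 apart. Origin: centre of the underside; z towards the open face, rim at z = +18. Starts face down on the bench (origin 18 up, z down), on the other side. Rim to rim the two make a block 133 x 58 x 36 that stands unaided on its 58 x 36 end.
- blank1: Split length of smooth bamboo culm, a shallow gutter lying loose in a cell of the full tray: 44 long (y), 34 across (x), 12 high, wall 5, 12 g. Origin at the middle of the round bark side; z points from bark to hollow: up at the start, down when bark up. Too wide to turn over by itself between two trays held rim to rim.
- blank2: Split length of smooth bamboo culm, a shallow gutter lying loose in a cell of the full tray: 44 long (y), 34 across (x), 12 high, wall 5, 12 g. Origin at the middle of the round bark side; z points from bark to hollow: up at the start, down when bark up. Too wide to turn over by itself between two trays held rim to rim.
- blank3: Split length of smooth bamboo culm, a shallow gutter lying loose in a cell of the full tray: 44 long (y), 34 across (x), 12 high, wall 5, 12 g. Origin at the middle of the round bark side; z points from bark to hollow: up at the start, down when bark up. Too wide to turn over by itself between two trays held rim to rim.
- rack: Low wooden slatted drying rack, fixed: 220 (its x) x 270 (its y), seven slats 20 wide running along its y with gaps of 13, slat tops 18 above the bench. Origin under its centre on the bench, z up; its x points roughly along world -y, its -y towards the robot.
- rack_free (a point): Middle of the rack's free half, the one nearer the robot, on the slat tops (18 above the bench), 64 from the rack's centre towards its -y; axes as the rack's.
- done_tray: Bystander: a finished tray of the same size, 133 x 58 x 18, with blanks lying bark up in it, below its rim, on the farther half of the rack (about 64 from the rack's centre towards +y), length along the rack's x. Origin under its centre.
- whisk_stand: Bystander: tea whisk drying upside down on a white ceramic stand, 72 wide at the foot, 163 high, upright. Origin under its foot.
- tool_cup: Bystander: bamboo tube 68 across and 95 high with carving tools leaning out of it, reaching about 170 high and up to 42 from its axis. Origin under its foot.
- spool: Bystander: small wooden spool of black thread standing on end, 48 across, 48 high. Origin under its foot.

How it is judged:
By the outcome, as a careful person would: the job done as asked, in the order asked, and still so for the second after the job is handed in, with the robot touching nothing.
It also fails if it takes over 72 s, if anything falls off the work surface, if the arm or the gripper's body presses on something with over 40 N, if the wrist force passes 120 N, or if a joint passes its speed limit or range.

## Working session

There is one attempt and no reset: what is moved stays moved. The work goes in short steps, each a Python script; the robot and the scene stay as the last script left them, time stands still between calls to the robot, and variables do not carry over. Pictures are saved under pics/ and viewed, at most 11 in all, crops included, and the job is handed in when it is done.

```bash
ls; mkdir -p pics; cat > h.py <<'E'
import numpy as np, cv2
from cell import arm, viewer, ticket
def cap(n):
    d=viewer.capture(n); K=d["K"];T=d["camera_from_world"];z=d["range_z"]
    v,u=np.mgrid[0:420,0:560]
    p=np.stack([(u-K[0,2])/K[0,0]*z,(v-K[1,2])/K[1,1]*z,z],-1)
    d["w"]=(p-T[:3,3])@T[:3,:3]   # world point per pixel
    d["w"][z==0]=np.nan
    return d
def save(d,f,crop=None,s=1):
    im=d["color"][:,:,::-1]
    if crop: im=im[crop[1]:crop[3],crop[0]:crop[2]]
    cv2.imwrite("pics/"+f,cv2.resize(im,None,fx=s,fy=s))
E
python3 - <<'E'
from h import *
for n in("top","side"):
    d=cap(n); save(d,n+"0.png"); np.savez(n+"0.npz",**d)
    T=d["camera_from_world"]; print(n,-T[:3,:3].T@T[:3,3],d["K"][0,0])
print(arm.read_time(),arm.read_tool_rot())
E
```

```text
pics
top [391.31475818  -6.97955582 942.46062716] 425.52919793059493
side [215.66849542 911.02627848 595.43557409] 495.5300201852094
0.1 [[ 9.43497430e-01  3.31379745e-01 -2.51997053e-04]
 [ 3.31379821e-01 -9.43496835e-01  1.06637867e-03]
 [ 1.15617871e-04 -1.08963228e-03 -9.99999400e-01]]
```

View pics/top0.png

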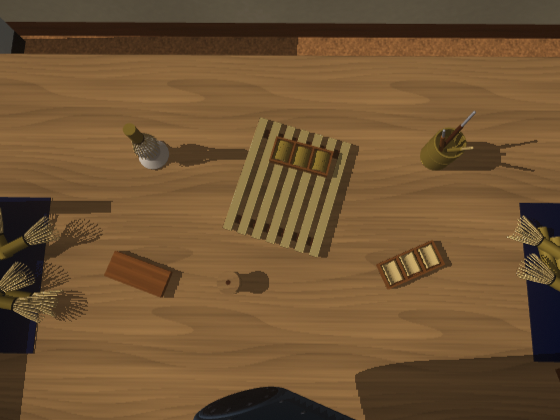

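View pics/side0.png

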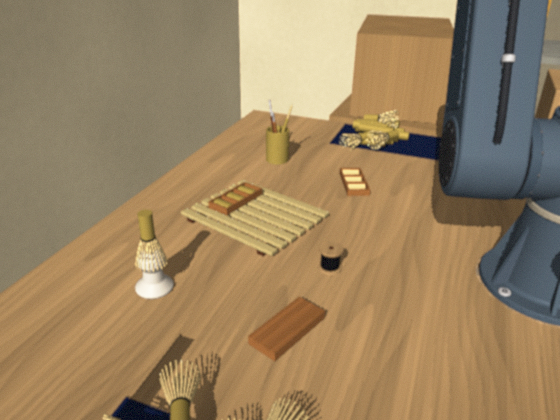

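The top view shows the empty tray, face down, at (139,274) and the full tray at (411,264) on the right. The rack is centred near (291,188), with the finished tray on its far half at (303,157), and the spool is at (245,282). The side view agrees. Next I'll measure these poses.

```bash
cat >> h.py <<'E'
def blob(d,roi,zr,hsv=None):
    """minAreaRect in world xy of points of height zr inside a world roi (x0,x1,y0,y1)"""
    w=d["w"]; x,y,z=w[...,0],w[...,1],w[...,2]
    m=(x>roi[0])&(x<roi[1])&(y>roi[2])&(y<roi[3])&(z>zr[0])&(z<zr[1])
    if hsv is not None:
        m&=cv2.inRange(cv2.cvtColor(d["color"],cv2.COLOR_RGB2HSV),hsv[0],hsv[1])>0
    m=cv2.morphologyEx(m.astype(np.uint8),cv2.MORPH_OPEN,np.ones((2,2)))
    n,l,s,c=cv2.connectedComponentsWithStats(m)
    k=1+np.argmax(s[1:,4]); P=w[l==k]
    (cx,cy),(a,b),t=cv2.minAreaRect(P[:,:2].astype(np.float32))
    if a<b: t+=90; a,b=b,a
    t=(t+90)%180-90   # direction of the long axis, deg from +x
    return np.array([cx,cy]),(a,b),t,np.median(P[:,2]),s[k,4]
E
python3 - <<'E'
from h import *
d=dict(np.load("top0.npz")); w=d["w"]
for n,(u,v) in dict(empty=(139,274),full=(411,264),rack=(291,188),done=(303,157),spool=(232,282),whisk=(152,152),cup=(440,150)).items(): print(n,w[v,u].round(1))
print("bench",w[230,180].round(1),w[320,350].round(1))
e=w[274,139];f=w[264,411];r=w[188,291];s=w[282,232]
B=lambda p,q:(p[0]-q,p[0]+q,p[1]-q,p[1]+q)
print(blob(d,B(e,110),(9,30))); print(blob(d,B(f,110),(9,30)))
print(blob(d,B(s,60),(9,70)))
R=w[...,2]; 
x,y,z=w[...,0],w[...,1],w[...,2]
m=(np.hypot(x-r[0],y-r[1])<200)&(z>11)&(z<50)
P=w[m][:,:2].astype(np.float32); print("rack",cv2.minAreaRect(P),np.median(w[m][:,2]))
print("done",blob(d,B(w[157,303],100),(29,50)))
E
```

```text
empty [419.1 306.5  18.2]
full [ 449.3 -281.4    9.8]
rack [613.6 -19.3  17.9]
done [680.8 -45.1  34.2]
spool [404.6 101.5  48.2]
whisk [676.3 280.   71.9]
cup [ 690.4 -338.    63.6]
bench [517.9 227.2   3. ] [ 3.286e+02 -1.489e+02 -3.000e-01]
(array([417.92108154, 313.03622437]), (134.4628143310547, 59.80284118652344), 71.00728607177734, np.float64(nan), np.int32(1691))
(array([nan, nan]), (0.0, 0.0), 0.0, np.float64(nan), np.int32(1154))
(array([406.63601685, 112.10475159]), (47.686466217041016, 35.39973831176758), -59.77704620361328, np.float64(nan), np.int32(424))
rack ((621.0006713867188, -11.702499389648438), (218.43922424316406, 270.508544921875), 73.56798553466797) 17.891668633994012
done (array([nan, nan]), (0.0, 0.0), 0.0, np.float64(nan), np.int32(1072))
```

```bash
sed -i 's/    m=cv2.morphologyEx/    m\&=np.isfinite(z)\n    m=cv2.morphologyEx/; s/P=w\[l==k\]/P=w[l==k]; P=P[np.isfinite(P[:,0])]/' h.py
cat >> h.py <<'E'
Z=np.array([0,0,1.])
def dirv(deg): return np.array([np.cos(np.radians(deg)),np.sin(np.radians(deg)),0])
def tool(Ldeg,lean,s=1):
    """rotation: fingers close across L; tool body leans towards +L by lean deg"""
    L=dirv(Ldeg); a=np.radians(lean)
    z=-(np.sin(a)*L+np.cos(a)*Z); y=s*np.cross(Z,L); return np.stack([np.cross(y,z),y,z],1)
def grip(p,Ldeg,lean,t,s=1):
    R=tool(Ldeg,lean,s); return np.asarray(p,float)+t*R[:,2],R
E
python3 - <<'E'
from h import *
d=dict(np.load("top0.npz"))
for n,r,z in(("empty",(330,500,220,410),(9,30)),("full",(360,540,-390,-180),(4,30)),("fullrim",(360,540,-390,-180),(15,22)),("done",(590,780,-140,60),(28,50)),("spool",(360,450,60,160),(9,70))):
    print(n,blob(d,r,z))
fc=np.array([449,-281,0]);ff=-65
r0=np.array([560,6,0.]);ra=73.6
for name,c,ang in(("full",fc,-65),("mid",np.array([400,-60,0]),ra),("midR",np.array([420,-130,0]),ra),("atfull",fc,ra),("rack",r0+18*Z,ra)):
  for off in(0,180):
    L=ang+off
    for s in(1,-1):
      o=[]
      for lean,pz,g in((0,18,0),(35,18,28),(45,18,28),(-55,95,0),(-45,95,0),(55,95,0),(45,95,0),(-35,18,-28),(-45,18,-28)):
        q=arm.ik(*grip(c+pz*Z+g*dirv(L),L,lean,16,s)); o.append("-" if q is None else "%.1f,%.1f,%.1f"%(q[3],q[4],q[5]))
      print(name,off,s,o)
E
```

```text
empty (array([418.26641846, 312.48556519]), (134.93492126464844, 60.483909606933594), 70.67715454101562, np.float64(16.815403563965774), np.int32(1691))
full (array([ 447.11761475, -283.29144287]), (141.9094696044922, 60.327064514160156), -66.0847339630127, np.float64(11.592171527162229), np.int32(1622))
fullrim (array([ 475.34759521, -318.42514038]), (56.96953582763672, 39.14622497558594), -61.19844436645508, np.float64(16.690784166487138), np.int32(112))
done (array([684.03570557, -43.57746887]), (133.77528381347656, 63.36183166503906), 75.83306884765625, np.float64(32.15984724415354), np.int32(1166))
spool (array([402.29858398, 108.88198853]), (45.62202072143555, 44.02680587768555), 1.4906867742538452, np.float64(47.079730241665715), np.int32(424))
full 0 1 ['-0.0,0.6,-1.1', '0.2,1.4,-1.3', '0.2,1.6,-1.3', '4.1,0.7,1.2', '4.3,0.5,1.0', '0.3,1.8,-1.3', '0.3,1.6,-1.3', '4.3,0.4,1.0', '4.1,0.6,1.3']
full 0 -1 ['-0.0,0.6,2.1', '0.2,1.4,1.8', '0.2,1.6,1.8', '4.1,0.7,-1.9', '4.3,0.5,-2.2', '0.3,1.8,1.9', '0.3,1.6,1.9', '4.3,0.4,-2.1', '4.1,0.6,-1.8']
full 180 1 ['-0.0,0.6,2.1', '4.3,0.4
[... 1999 characters left out ...]
', '-1.2,1.1,-2.2', '-1.1,0.9,-2.4', '0.7,1.5,2.1', '0.6,1.3,2.2', '-1.0,0.8,-2.4', '-1.1,0.9,-2.2']
rack 0 1 ['-', '-0.6,1.1,-2.3', '-0.7,1.3,-2.2', '1.1,1.2,2.3', '0.9,1.1,2.4', '-0.8,1.5,-2.2', '-0.7,1.3,-2.3', '0.8,0.9,2.4', '1.0,1.0,2.2']
rack 0 -1 ['-0.0,0.7,0.2', '-0.6,1.1,0.8', '-0.7,1.3,0.9', '1.1,1.2,-0.9', '0.9,1.1,-0.8', '-0.8,1.5,0.9', '-0.7,1.3,0.8', '0.8,0.9,-0.7', '1.0,1.0,-0.9']
rack 180 1 ['-0.0,0.7,0.2', '0.8,0.9,-0.7', '1.0,1.0,-0.9', '-0.8,1.5,0.9', '-0.7,1.3,0.8', '1.1,1.2,-0.9', '0.9,1.1,-0.8', '-0.6,1.1,0.8', '-0.7,1.3,0.9']
rack 180 -1 ['-', '0.8,0.9,2.4', '1.0,1.0,2.2', '-0.8,1.5,-2.2', '-0.7,1.3,-2.3', '1.1,1.2,2.3', '0.9,1.1,2.4', '-0.6,1.1,-2.3', '-0.7,1.3,-2.2']
```

```bash
python3 - <<'E'
from h import *
arm.reach(np.array([447,-283,260.]),tool(-65,0,1))
d=cap("wrist"); np.savez("wf.npz",**d); save(d,"wf.png")
for z in((5,30),(12,24)): print(blob(d,(340,560,-400,-160),z))
E
python3 - <<'E'
from h import *
R=tool(70.7,0,-1); print(arm.ik(np.array([418,312,250.]),R), arm.read_qpos())
try: arm.reach(np.array([418,312,260.]),R)
except arm.Unreachable: print("unr"); arm.reach(np.array([418,312,260.]),tool(70.7,0,1))
d=cap("wrist"); np.savez("we.npz",**d)
for z in((5,30),(14,22)): print(blob(d,(300,540,200,420),z))
print(arm.read_time(),arm.read_qpos())
E
```

```text
(array([ 452.78356934, -280.97280884]), (140.739013671875, 59.78437042236328), -66.57208633422852, np.float64(12.795443114351176), np.int32(5161))
(array([ 452.82131958, -281.05996704]), (140.549072265625, 59.78437042236328), -66.57208633422852, np.float64(17.22844648860336), np.int32(2071))
[ 5.51933454e-01  2.79485333e-01  1.70222892e+00 -4.44089210e-16
  1.15987840e+00  8.88781999e-01] [-6.54055323e-01  2.83715736e-01  1.67111175e+00 -1.46397465e-04
  1.18698206e+00 -1.08799052e+00]
(array([420.8326416, 307.5005188]), (140.62890625, 60.37971878051758), 70.13909149169922, np.float64(18.264036851774087), np.int32(5788))
(array([420.8326416, 307.5005188]), (140.62890625, 60.37971878051758), 70.13909149169922, np.float64(18.264036851774087), np.int32(5788))
3.6667 [ 5.50747753e-01  2.69602800e-01  1.68971804e+00 -1.12733260e-04
  1.18229385e+00  8.88362213e-01]
```

View pics/wf.png

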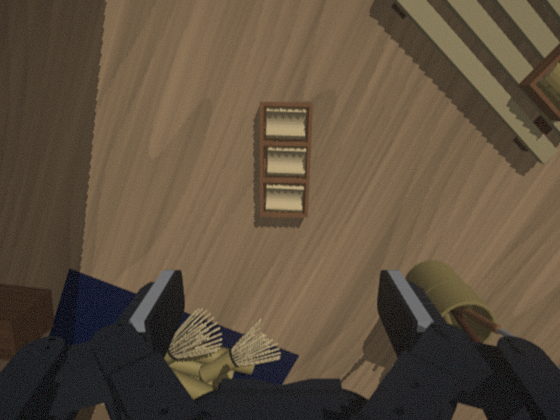

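The wrist view shows the full tray at about columns 262–310, rows 102–218, with three blanks hollow side up in it. The depth outline is 7 mm too long at the edges, so I'll redo it with a colour mask and rays onto the rim plane.

```bash
cat >> h.py <<'E'
def raypl(d,uv,h):
    K,T=d["K"],d["camera_from_world"]; uv=np.asarray(uv,float).reshape(-1,2)
    r=np.c_[uv,np.ones(len(uv))]@np.linalg.inv(K).T@T[:3,:3]; o=-T[:3,:3].T@T[:3,3]
    return (o+r*((h-o[2])/r[:,2])[:,None])[:,:2]
def crect(d,seed,rad,h,lo=(0,90,30),hi=(16,255,255),debug=None):
    """red-brown wood blob around world seed -> rect on plane z=h"""
    m=cv2.inRange(cv2.cvtColor(d["color"],cv2.COLOR_RGB2HSV),lo,hi)
    v,u=np.mgrid[0:420,0:560]; W=raypl(d,np.stack([u,v],-1),h).reshape(420,560,2)
    m[np.hypot(*(W-np.asarray(seed)[:2]).transpose(2,0,1))>rad]=0
    m=cv2.morphologyEx(m,cv2.MORPH_OPEN,np.ones((2,2)))
    n,l,s,c=cv2.connectedComponentsWithStats(m); k=1+np.argmax(s[1:,4])
    if debug: cv2.imwrite(debug,(l==k)*np.uint8(255))
    (cx,cy),(a,b),t=cv2.minAreaRect(W[l==k].astype(np.float32))
    if a<b: t+=90; a,b=b,a
    return np.array([cx,cy]),(a,b),(t+90)%180-90,s[k,4]
E
python3 - <<'E'
from h import *
t=dict(np.load("top0.npz"));a=dict(np.load("wf.npz"));e=dict(np.load("we.npz"))
hs=lambda d,u,v:cv2.cvtColor(d["color"],cv2.COLOR_RGB2HSV)[v,u]
print([hs(a,*p) for p in((264,140),(308,140),(285,143),(285,215),(230,150),(340,160))],[hs(t,*p) for p in((139,274),(120,300))])
for n,d in(("wf",a),("we",e)):
    T=d["camera_from_world"]; print(n,"cam",-T[:3,:3].T@T[:3,3])
for n,d,s in(("f wrist",a,(450,-282)),("f top",t,(450,-282)),("e wrist",e,(419,310)),("e top",t,(419,310))):
    for h in (18,0): print(n,h,crect(d,s,90,h))
for n,d,s in(("done",t,(684,-43)),): print(n,crect(d,s,90,36))
E
```

```text
[array([ 12, 117,  89], dtype=uint8), array([ 14, 125, 104], dtype=uint8), array([ 14, 127, 110], dtype=uint8), array([ 14, 134, 103], dtype=uint8), array([ 17,  97, 124], dtype=uint8), array([ 17,  95, 126], dtype=uint8)] [array([ 13, 185, 116], dtype=uint8), array([ 16, 144, 133], dtype=uint8)]
wf cam [ 412.61104703 -210.31160002  402.64627801]
we cam [445.26355862 387.76620896 402.7508548 ]
f wrist 18 (array([ 449.80108643, -274.15805054]), (144.52169799804688, 67.13605499267578), -64.0272445678711, np.int32(2671))
f wrist 0 (array([ 451.54138184, -277.14578247]), (151.2847900390625, 70.27774047851562), -64.02725219726562, np.int32(2671))
f top 18 (array([ 447.21374512, -284.25094604]), (178.69793701171875, 177.2415313720703), -89.25604063272476, np.int32(4530))
f top 0 (array([ 448.14486694, -284.11270142]), (179.51768493652344, 176.35292053222656), -89.25457590818405, np.int32(4328))
e wrist 18 (array([418.49246216, 313.08432007]), (153.54220581054688, 74.00387573242188), 72.92274475097656, np.int32(6436))
e wrist 0 (array([417.23999023, 309.59039307]), (160.72543334960938, 77.466064453125), 72.92274475097656, np.int32(6436))
e top 18 (array([417.51745605, 307.69287109]), (179.74378967285156, 176.93173217773438), -89.12445557117462, np.int32(5501))
e top 0 (array([416.99386597, 307.34869385]), (179.13836669921875, 178.11180114746094), -89.1243126988411, np.int32(5298))
done (array([701.62109375, -54.78074646]), (145.1981964111328, 135.77822875976562), 74.47541046142578, np.int32(1696))
```

```bash
sed -i 's/    m=cv2.morphologyEx(m,cv2.MORPH_OPEN,np.ones((2,2)))\n    n,l,s,c/X/' h.py
python3 - <<'E'
import re
s=open('h.py').read()
i=s.index("def crect")
t=s[i:].replace("m=cv2.morphologyEx(m,cv2.MORPH_OPEN,np.ones((2,2)))","m=cv2.morphologyEx(m,cv2.MORPH_OPEN,np.ones((3,3)))")
open('h.py','w').write(s[:i]+t)
E
python3 - <<'E'
from h import *
a=dict(np.load("wf.npz"));e=dict(np.load("we.npz"))
H=[]
for hm in(14,15):
  for sm in(105,112):
    print("f",hm,sm,crect(a,(450,-282),90,18,(0,sm,30),(hm,255,255),f"pics/mf{hm}{sm}.png"))
for hm in(13,14,15):
    print("e",hm,crect(e,(419,310),90,18,(0,120,30),(hm,255,255),f"pics/me{hm}.png"))
im=[cv2.imread(f"pics/{n}.png")[60:260,180:400] for n in("mf14105","mf15112","me14")]
im+=[a["color"][60:260,180:400,::-1],e["color"][60:260,180:400,::-1]]
cv2.imwrite("pics/m.png",cv2.resize(np.hstack(im),(800,146)))
E
```

```text
f 14 105 (array([ 431.61422729, -263.97937012]), (36.33697509765625, 14.640440940856934), 24.844152450561523, np.int32(197))
f 14 112 (array([ 431.61422729, -263.97937012]), (36.33697509765625, 14.640440940856934), 24.844152450561523, np.int32(181))
f 15 105 (array([ 448.95922852, -277.39984131]), (133.59432983398438, 58.28190612792969), -65.69267463684082, np.int32(2018))
f 15 112 (array([ 445.10845947, -268.39135742]), (113.90825653076172, 57.200050354003906), -66.25294494628906, np.int32(1435))
e 13 (array([422.65032959, 331.97341919]), (12.460892677307129, 11.382341384887695), 70.62651062011719, np.int32(65))
e 14 (array([421.21520996, 313.00732422]), (131.6293182373047, 56.88317108154297), 70.75143432617188, np.int32(4255))
e 15 (array([421.10317993, 313.10797119]), (131.75930786132812, 57.17171096801758), 70.21147155761719, np.int32(4853))
```

View pics/m.png

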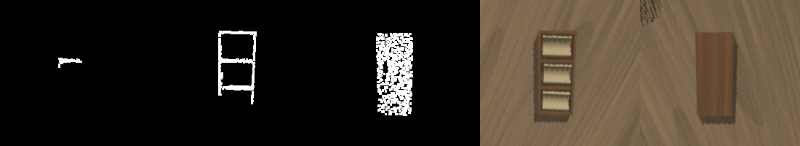

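The colour fit gives full (449.0, −277.4) at −65.7° and empty (421.2, 313.0) at 70.5°, with sizes 133.6×58.3 and 131.7×57, which match the trays. Next: pick the empty tray and cap the full one.

```bash
python3 - <<'E'
from h import *
E=np.array([421.2,313,0]);F=np.array([449,-277.4,0])
Re=tool(70.5,0,-1);Rf=tool(-65.7,0,1)
arm.reach(E+50*Z,Re); arm.move_linear(E+2*Z,speed=80)
arm.clamp(); print(arm.read_width(),arm.read_finger_force())
arm.move_linear(E+150*Z,speed=200)
arm.reach(F+150*Z,Rf); arm.move_linear(F+32*Z,speed=180)
print(arm.move_linear(F+17*Z,speed=20,contact_N=4),arm.read_eef_pos(),arm.read_width())
d=cap("wrist");save(d,"cap1.png",(120,40,440,280),2)
print(arm.read_time())
E
```

```text
0.6602747830541749 64.0867280960083
True [ 449.01577911 -277.4321838    20.84570344] 0.6621254225066527
10.1083
```

View pics/cap1.png

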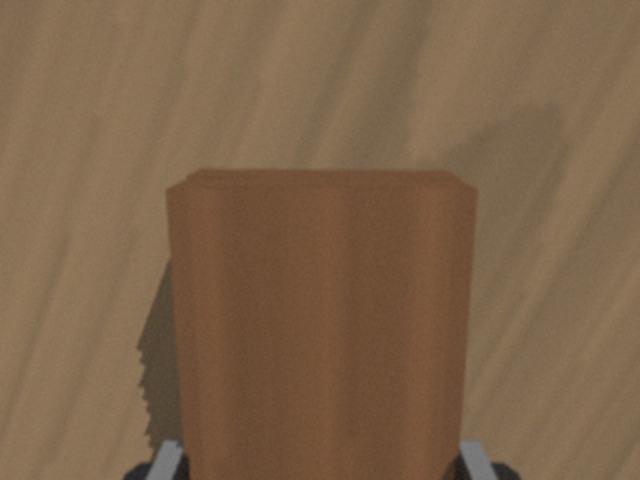

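The cap sits square on the full tray: its far edge runs parallel to the tray end below and the sides line up. Next: regrip across both rims with the tool tilted, turn the block 90°, and stand it on end.

```bash
python3 - <<'E'
from h import *
F=np.array([449,-277.4,0]);M=np.array([385,-120,0.]);LF,LM=-65.7,-106.4;g,t=25,16
arm.gripper_open(); arm.move_linear(F+75*Z,speed=200)
p,R=grip(F+18*Z+g*dirv(LF),LF,35,t,1)
arm.reach(p-70*R[:,2],R); print(arm.move_linear(p,speed=80,contact_N=8))
arm.clamp(); print(arm.read_width(),arm.read_finger_force(),arm.read_wrist_force())
arm.move_linear(p+110*Z,speed=110)
d=cap("side");save(d,"lift.png",(280,80,460,230),3)
p2,R2=grip(M+(66.5+g)*Z,LM,-55,t,1)
arm.move_linear(p2+35*Z,R2,speed=75)
print(arm.read_width(),arm.read_wrist_force(),arm.read_time())
d=cap("side");save(d,"stand0.png",(250,60,500,260),3)
E
```

```text
False
0.6683136676137266 64.40685868263245 [ 0.6477349  -3.03594096  4.37449788]
0.6721724654920062 [ 0.14776084  0.33823912 -2.11041039] 17.0417
```

View pics/stand0.png

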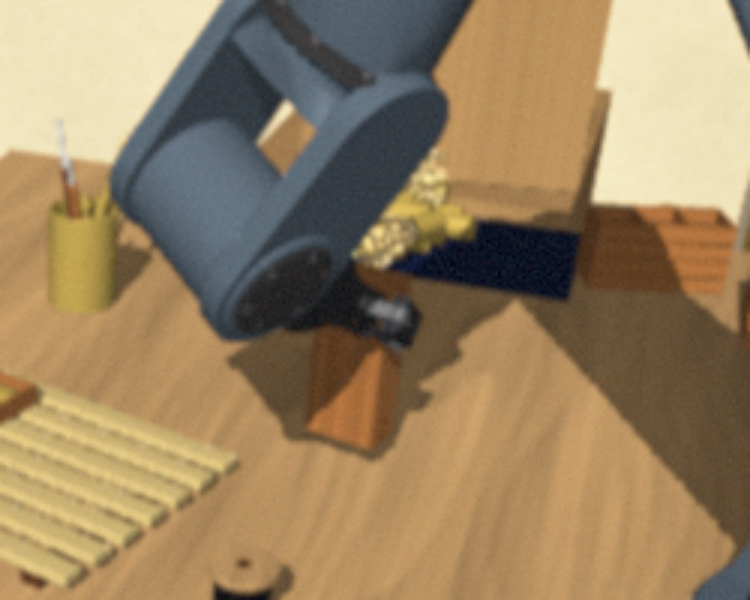

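The block hangs intact and upright in the gripper. Both trays are together and clear of the rack and spool. Next I'll set it down on its end, release it and check.

```bash
python3 - <<'E'
from h import *
p=np.array(arm.read_eef_pos());R=np.array(arm.read_tool_rot())
arm.move_linear(p-30*Z,speed=80)
print(arm.move_linear(p-45*Z,speed=15,contact_N=4),p,arm.read_eef_pos())
arm.gripper_open(); q=np.array(arm.read_eef_pos()); arm.move_linear(q-100*R[:,2],speed=150)
d=cap("side");save(d,"stand1.png",(250,60,500,260),3);np.savez("st.npz",**d)
d=cap("top");np.savez("stt.npz",**d)
w=d["w"];m=(w[...,2]>115)&(w[...,2]<150)&(np.hypot(w[...,0]-385,w[...,1]+120)<80)
print(m.sum(),cv2.minAreaRect(w[m][:,:2].astype(np.float32)) if m.any() else 0,np.median(w[m][:,2]))
print(arm.read_time())
E
```

```text
True [ 381.30714818 -132.72478437  117.44172128] [ 381.67426344 -132.78922849   82.99924476]
643 ((385.2719421386719, -121.48934936523438), (36.556907653808594, 58.072731018066406), 73.41883087158203) 132.35859898591988
19.425
```

View pics/stand1.png

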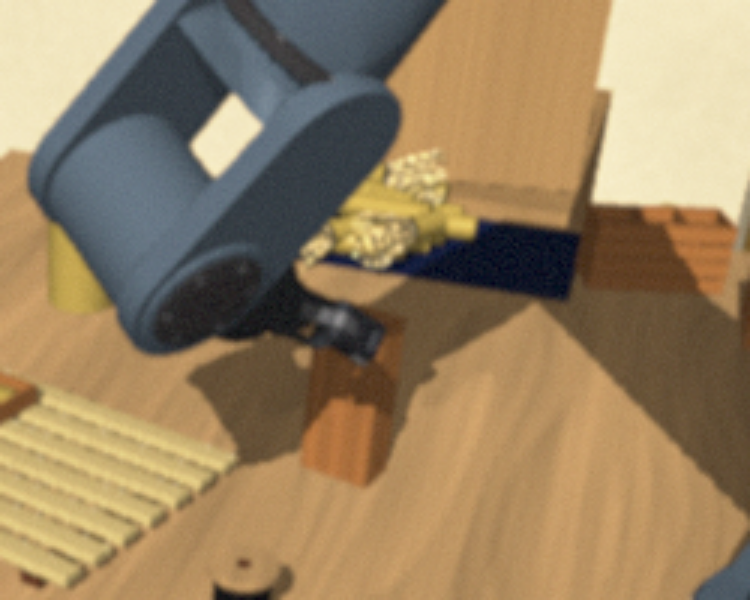

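The block stands upright on its own at (385.3, −121.5), 36.6×58.1, with its seam closed. Before the second turn I'll look at the rack and the finished tray with the wrist camera.

```bash
python3 - <<'E'
from h import *
p=np.array(arm.read_eef_pos()); 
arm.move_linear(p+100*Z,speed=200)
arm.reach(np.array([570,10,330.]),tool(-106.4,0,1))
d=cap("wrist");np.savez("wr.npz",**d);save(d,"wr.png");T=d["camera_from_world"]
print("cam",-T[:3,:3].T@T[:3,3],arm.read_time())
for n,d in(("wrist",d),("top0",dict(np.load("top0.npz")))):
    w=d["w"];r=np.hypot(w[...,0]-618,w[...,1]+15)
    m=(r<200)&(w[...,2]>11)&(w[...,2]<26); print(n,"rack",cv2.minAreaRect(w[m][:,:2].astype(np.float32)))
    print("done",blob(d,(590,780,-140,60),(28,50)),crect(d,(684,-43),80,36,(0,105,30),(15,255,255)))
E
```

```text
cam [592.52027857  87.63073482 469.8376139 ] 20.925
wrist rack ((621.5274658203125, -10.709304809570312), (218.65890502929688, 270.88720703125), 73.48883056640625)
done (array([686.65612793, -49.30901337]), (148.44143676757812, 68.77505493164062), 74.78573608398438, np.float64(33.95836379145348), np.int32(3801)) (array([692.46539307,  -5.36637497]), (63.97832107543945, 60.394710540771484), 74.46940612792969, np.int32(456))
top0 rack ((621.0006713867188, -11.702499389648438), (218.43922424316406, 270.508544921875), 73.56798553466797)
done (array([684.03570557, -43.57746887]), (133.77528381347656, 63.36183166503906), 75.83306884765625, np.float64(32.15984724415354), np.int32(1166)) (array([685.45391846, -43.37358856]), (133.60183715820312, 72.24832153320312), 74.69133758544922, np.int32(530))
```

View pics/wr.png

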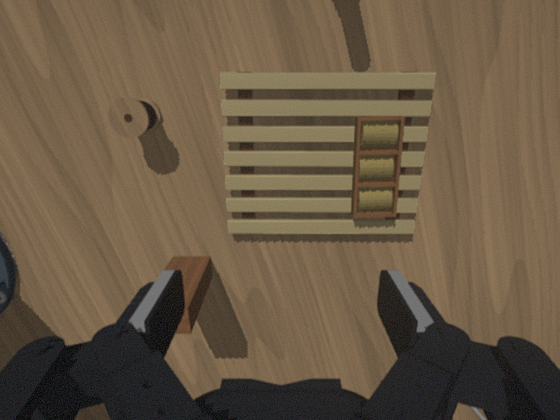

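Relative to the rack's centre, the finished tray sits about 13 mm along rack x and 70 mm along rack y. The free half near the robot is empty and the block still stands at image (185,295). Next comes the second turn and placing it on the rack.

```bash
python3 - <<'E'
from h import *
M=np.array([385.3,-121.5,0]);LM=-106.6;LR=-106.2;T=np.array([557.4,-1.7,18]);g,t=25,16
p,R=grip(M+(66.5+g)*Z,LM,55,t,1)
arm.move_linear(np.array([400,-110,300.]),tool(LM,0,1),speed=250)
arm.reach(p-85*R[:,2],R)
print(arm.move_linear(p,speed=90,contact_N=8))
arm.clamp(); print(arm.read_width(),arm.read_finger_force())
arm.move_linear(p+90*Z,speed=100)
p2,R2=grip(T+18*Z-g*dirv(LR),LR,-35,t,1)
arm.move_linear(p2+45*Z,R2,speed=75)
print(arm.read_width(),arm.read_wrist_force(),arm.read_time())
arm.move_linear(p2+12*Z,speed=60)
print(arm.move_linear(p2-4*Z,speed=12,contact_N=4),p2,arm.read_eef_pos())
d=cap("side");save(d,"pl.png",(170,120,420,300),3);print(arm.read_time())
E
```

```text
False
0.6674654827194839 63.97554203867912
0.6689108778068086 [ 0.47485067 -0.52269756 -1.13112054] 28.6833
True [561.81441406  13.49451286  22.89356729] [561.73639232  13.46790295  24.69776976]
30.2917
```

View pics/pl.png

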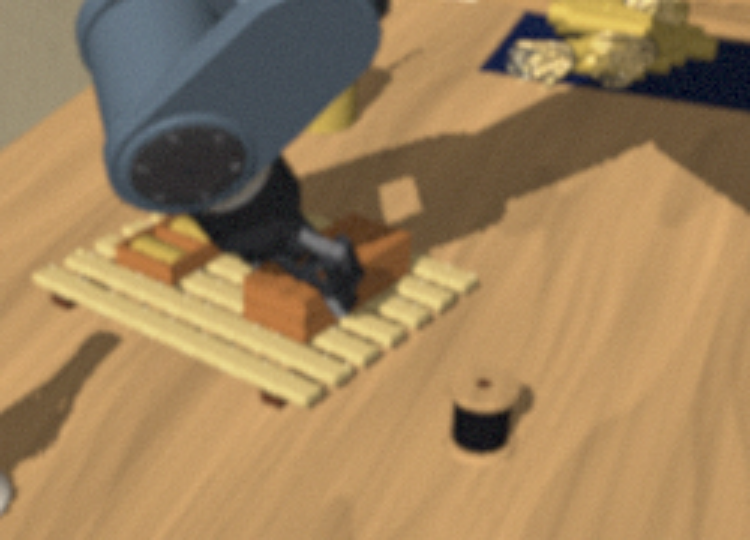

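The turned block rests on the free half of the rack, parallel to the finished tray. Next I'll settle it, release, and measure it from above.

```bash
python3 - <<'E'
from h import *
p=np.array(arm.read_eef_pos());R=np.array(arm.read_tool_rot())
print(arm.move_linear(p-2*Z,speed=8,contact_N=6),arm.read_eef_pos()[2])
arm.gripper_open(); q=np.array(arm.read_eef_pos()); arm.move_linear(q-90*R[:,2],speed=150)
arm.reach(np.array([557,-2,270.]),tool(-106.2,0,1))
d=cap("wrist");np.savez("wb.npz",**d);save(d,"wb.png",(120,20,440,260),2)
print(crect(d,(557,-2),90,54,(0,105,30),(15,255,255)),blob(d,(480,640,-90,90),(46,62)))
t=cap("top");np.savez("tb.npz",**t)
print(blob(t,(480,640,-90,90),(46,62)),arm.read_time())
E
```

```text
True 24.720205673941244
(array([555.68884277,  -0.77391052]), (133.54449462890625, 61.89987564086914), 73.42904663085938, np.int32(6624)) (array([557.98474121, -11.40359497]), (149.2722625732422, 64.06080627441406), 72.8706283569336, np.float64(54.266566110930796), np.int32(6584))Traceback (most recent call last):
  File "<stdin>", line 9, in <module>
  File "h.py", line 23, in blob
    k=1+np.argmax(s[1:,4]); P=w[l==k]; P=P[np.isfinite(P[:,0])]
        ~~~~~~~~~^^^^^^^^^
    return _wrapfunc(a, 'argmax', axis=axis, out=out, **kwds)
    return bound(*args, **kwds)
ValueError: attempt to get argmax of an empty sequence
```

View pics/wb.png

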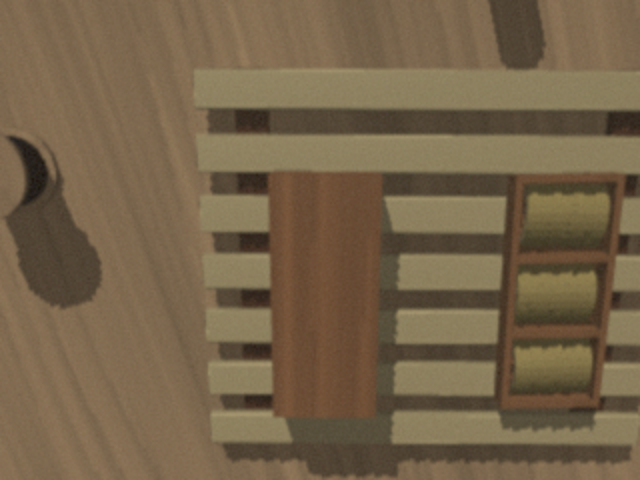

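The fresh tray's block sits squarely on the slats, ends in line with the finished tray (block at columns 270–380, finished tray 500–620). Next: take the old tray off and lay it on the bench to the right.

```bash
python3 - <<'E'
from h import *
C=np.array([556,-1,0.]);R=tool(-106.6,0,1);D=np.array([430,-260,0.]);RD=tool(-106.6,0,1)
arm.reach(C+100*Z,R); print(arm.move_linear(C+36.5*Z,speed=80,contact_N=8))
arm.clamp(); print(arm.read_width(),arm.read_finger_force())
arm.move_linear(C+60*Z,speed=30); print(arm.read_wrist_force())
arm.move_linear(C+150*Z,speed=150)
arm.reach(D+120*Z,RD); arm.move_linear(D+12*Z,speed=130)
print(arm.move_linear(D-2*Z,speed=15,contact_N=4),arm.read_eef_pos())
arm.gripper_open(); arm.move_linear(D+140*Z,speed=180)
arm.reach(np.array([480,-200,330.]),RD)
d=cap("top");save(d,"fin.png",(200,100,480,310),2.8);np.savez("fin.npz",**d)
print(blob(d,(480,650,-90,90),(24,60)),blob(d,(340,520,-350,-170),(9,40)),arm.read_time())
E
```

```text
False
0.6628330014087511 64.44110155105591
[-0.72489322  0.03843655 -0.58347489]
True [ 429.9573579  -259.99874745    1.43095077]
(array([557.77404785,  -6.13282013]), (133.55789184570312, 63.217037200927734), 73.86234283447266, np.float64(35.02093104053258), np.int32(1375)) (array([ 438.60083008, -164.16212463]), (153.55125427246094, 62.49462127685547), -85.10748195648193, np.float64(17.718313130268996), np.int32(439)) 41.2833
```

View pics/fin.png

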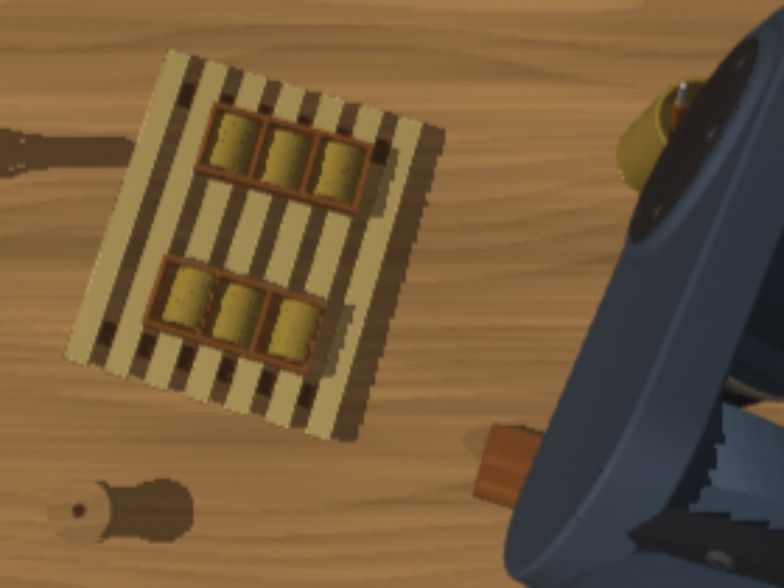

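The fresh tray holds three blanks, bark side up, in line with the finished tray (centres near (236,313) and (284,158) in the crop). The old tray lies on the bench at (505,465), median height 17.7 mm, so flat. Nothing else was moved.

```bash
python3 - <<'E'
from h import *
arm.dwell(0.3); print(ticket.close_job(),arm.read_time())
E
```

```text
the job is handed in; nothing more can be done
the job is handed in; nothing more can be done
```

The job is handed in at about 42 s: all three blanks lie bark side up in the fresh tray on the rack's free half, in line with the finished tray, and the old tray lies flat on the bench clear of the rack; no verdict came back.

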